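# Shut and latch the parts-tray gate

### The arm

A 6-joint arm with a two-finger parallel gripper is mounted at the origin on the work surface. World frame = base frame: x ahead of the robot, y to its left, z up, the work surface at z = 0. Lengths are in mm, angles in rad, forces in N, time in s.
With the tool pointing down it reaches from about 225 to 875 mm from the base axis. Payload 3.4 kg.
Tool frame: the origin (TCP) lies at the very end of the fingers, on their centre line; the grasp point (between the pads) lies 19 mm behind it (ctrl.grip_point_offset is the distance from the TCP to the grasp point, in mm); z points along the fingers, y is the line along which they close (so a half turn about z gives the same grasp; the last joint's range is limited). The gripper opens to 85 mm and grips with 20 to 120 N. Pads are 22 mm wide; open, the fingers measure 114 mm over their backs; the gripper's body (76 mm by 85 mm) begins 54 mm behind the grasp point. The pads swing forward as they close: fully open they stand 13 mm farther back than shut.
Start: joints at [-1.404, 0.276, 1.505, -0, 1.361, -0.121], TCP at [163.208, -551.385, 231.328] pointing down, gripper open.
Joint ranges: [-2.89, 2.89], [-0.75, 2.08], [0.22, 2.7], [-1.18, 4.32], [0.11, 2.71], [-2.7, 2.7]. Speed limits (rad/s): [2.57, 2.57, 3.14, 3.14, 3.14, 3.14].

### API

Orientations are given as a unit quaternion [w, x, y, z].
In Python, from plant import ctrl gives the robot as it stands.
- The arm moves only by the tool move_arm, never from a script. Its argument "steps" is a list of rows, each a list of 7 numbers: the finger opening in cm, from 0 to 8.54, then the shift along the tool's x, y, z in cm, then the turn, a rotation vector about the tool's x, y, z in degrees. A call has 1 to 10 rows; each row shifts and turns the commanded pose from where the row before left it, along the tool's axes as they then stand; what a row does not reach is not made up. A row lasts 1/10 s, in which the tool goes at most 50 mm and 8.59 degrees, less where a joint would pass 70% of its speed; a pose out of reach is approached as far as the arm can. A call with a gripper value outside its range is refused whole. The fingers move at their own pace and stop on an object; "grip_force" is the grip in N (left out, the last holds). Time passes only in rows, so rows that do not move let the fingers close. It gives the time, the measured TCP pose, the force, the opening and the grip force at its end, in the units of the state.
- ctrl.get_obs(): the state, without advancing time (a new reading comes with each control period).
- ctrl.get_image(name): name is "side" or "top" or "wrist"; returns (picture, depth): 384x512x3 uint8, red, green, blue; 384x512 float32, mm along the optical axis (not along the pixel's ray), 0 where there is no reading.
- ctrl.camera_info(name): a dict with "intrinsics" (3x3 intrinsics, pixels), "k1" (the pictures are not rectified: a ray, as slopes to the right and down, at radius r is drawn at 1 + k1 r^2 times it, then the intrinsics apply), "origin" and "orientation" of the camera in the world; the wrist camera has in their place "T_tool_cam" (4x4, takes a point from camera to tool coordinates, whose origin is the TCP and whose axes are the flange's). Camera axes: x right, y down, z forward; pixel columns grow to the right and rows downward; lengths in mm; the calibration is good to about 2 mm. A picture is of the moment at which its call begins: read the wrist's pose just before it. camera_info takes no time and is no camera call.
- ctrl.sign_off(): hands the job in; it is judged then, once.
Trained networks look in the newest picture that a camera, given by its name, has taken for a name from the list of things; names that differ only in an ending like _2 or _b are one class to them, and where a whole thing is asked for, a point or a joint stands for the part that bears it (a point fixed in the world has none). Each returns a list of dicts, best first, with "confidence" (0 to 1); they miss things now and then, are a little off and sometimes report something else, mostly with a low value. They report only what shows in the picture. A call takes as long as a camera call.
- ctrl.find_in(camera, query): "box" ([left, top, right, bottom] in pixels, round what is visible of it).
- ctrl.regions_of(camera, query): "region" (384x512 bool, what is visible of it) and "box" ([left, top, right, bottom] in pixels, round what is visible of it).
The state is a dict: "time_s": time; "joint_positions": joint angles; "joint_velocities": joint speeds; "joint_torque": joint torques, N m; "eef_pos": TCP position; "eef_rot": TCP orientation; "ft_force": force on the tool from outside, world axes, zero at the start; "moment": the same for the moment, N m; "opening": finger opening in mm; "gripper_force": force on a finger pad.
Only numpy, scipy, OpenCV 4.12 (cv2) and the standard library are available. Lean on these libraries where they do the work, as an engineer would, in place of code of your own. Each camera call takes 0.05 s, during which the arm holds its last target. There are 200 camera calls.

### The job

Push the tray's aluminum gate fully shut, then flip the red-balled toggle lever over past its center, toward the gate, so that it snaps into its other position and the gate is latched. Only push with the fingertips or outside of the fingers: do not pinch or lift anything, and leave the piston, connecting rod, pushrod and dipstick where they lie.

Things in the scene. Friction and masses are not known exactly. Their poses are not given: they have to be found in the camera images.
- tray: Fixed grey steel parts tray, 170 deep (its x) by 300 wide (its y), walls 40 mm high, 5 mm thick. Origin on the cart top under the middle of the tray's front edge; x points into the tray (roughly away from the robot), y to the tray's left seen from the robot, z up. The front side has, from left to right: a dark hinge post, the gate, a dark latch post 40 mm wide and 68 mm high (y from -75 to -35 mm, x from 0 to 14 mm), then a plain 40 mm high wall
- gate (a joint): Angle of the aluminum gate about its upright hinge: 0 fully shut (in line with the tray's front edge, at a stop), grows as it swings out towards the robot, to 1.3 rad. It starts half open. Light friction holds it where it is left; a push of about 1 N moves it
- gate_hinge (a point): Point on the gate's upright hinge axis, halfway up the gate, 37 mm above the cart top; fixed at the tray's (3, 120, 37) mm
- gate_face (a point): Point on the gate's outer face (the one to push), halfway up and 90 mm from the hinge axis. The gate is a plate 150 mm long from the hinge, 58 mm high (8 to 66 mm above the cart top), 9 mm thick at the rims. The point moves with the gate; its own x axis points through the gate from this face to the inner face, y along the gate to the hinge, z up. Shut, it lies at the tray's (-2, 30, 37) mm
- latch (a joint): Angle of the toggle lever about its pivot: 0 open (starts here, handle leaning 35 degrees from upright to the tray's -y, away from the gate); 1.22 rad latched (handle leaning 35 degrees to the tray's +y, over the gate, with its second arm lying level across the front of the gate). A spring drives it to the nearer of these two ends: center at 0.61 rad, handle upright. Pushing the ball over takes about 3 to 5 N
- latch_pivot (a point): Pivot of the toggle lever, on the front of the latch post, 50 mm above the cart top, at the tray's (-12, -55, 50) mm. The axis runs along the tray's x, so the lever swings in the tray's y-z plane
- latch_ball (a point): Center of the red ball (22 mm diameter) at the end of the lever's handle, a 10 mm steel rod; 75 mm from the pivot. Open, it lies at the tray's (-12, -98, 111) mm; upright its center is 125 mm above the cart top
- piston_mid (a point): Center of the aluminum piston standing in the tray, 56 mm diameter, 48 mm high; not to be disturbed
- conrod_mid (a point): Middle of the dark steel connecting rod lying in the tray, about 105 x 52 x 16 mm; not to be disturbed
- pushrod_mid (a point): Middle of the polished steel pushrod lying in the tray, 8 mm thick, 140 mm long; not to be disturbed
- dipstick_mid (a point): Middle of the black plastic dipstick with yellow cap lying on the cart top to the right of the tray, about 185 x 36 x 14 mm; not to be disturbed

How it is judged:
By the outcome, as a careful person would: the job done as asked, in the order asked, and still so for the second after the job is handed in, with the robot touching nothing.
It also fails if it takes over 45 s, if anything falls off the work surface, if the arm or the gripper's body presses on something with over 40 N, if the wrist force passes 120 N, or if a joint passes its speed limit or range.

## Working session

There is one attempt and no reset: what is moved stays moved. The work goes in short steps, Python scripts to look and compute and a tool call to move; the robot and the scene stay as the last step left them, time stands still between calls to the robot, and variables do not carry over. Pictures are saved under pics/ and viewed, at most 10 in all, crops included, and the job is handed in when it is done.

Besides the shell and the picture viewer there is one more tool, called after ">>>" as name(argument=value, ...) on one line, values as JSON. move_arm: Moves the arm, as the interface text tells. Its arguments: {"type":"object","properties":{"steps":{"type":"array"},"grip_force":{"type":"number"}},"required":["steps"]}

```bash
mkdir -p pics; cat > h.py <<'E'
import numpy as np, cv2
from plant import ctrl
from scipy.spatial.transform import Rotation as R
def q2m(q): return R.from_quat([q[1],q[2],q[3],q[0]]).as_matrix()
def pts(cam,depth,uv):
    i=ctrl.camera_info(cam);K=np.array(i['intrinsics']);k=i['k1']
    uv=np.atleast_2d(uv).astype(int)
    d=depth[uv[:,1],uv[:,0]]
    n=cv2.undistortPoints(uv.astype(float).reshape(-1,1,2),K,np.array([k,0,0,0,0.])).reshape(-1,2)
    p=np.c_[n*d[:,None],d]
    o=i['orientation'];o=np.array(o);M=o if o.shape==(3,3) else q2m(o)
    return p@M.T+np.array(i['origin'])
E
python3 - <<'E'
from h import *
for c in('top','side'):
    im,d=ctrl.get_image(c);cv2.imwrite(f'pics/{c}0.png',im[:,:,::-1]);np.save(f'{c}0.npy',d)
    for q in('latch_ball','gate','tray'):
        r=ctrl.regions_of(c,q)
        for x in r[:2]:
            v,u=np.nonzero(x['region']);P=pts(c,d,np.c_[u,v]);P=P[d[v,u]>0]
            print(c,q,round(x['confidence'],2),x['box'],np.median(P,0).round(),P.min(0).round(),P.max(0).round())
print(ctrl.get_obs()['eef_rot'],ctrl.camera_info('top'))
E
```

```text
top latch_ball 0.66 [241.3, 201.5, 268.2, 213.1] [588. -29.  89.] [581. -60.  -3.] [615.   9. 123.]
top latch_ball 0.64 [172.6, 206.8, 223.3, 249.1] [546. 119.  64.] [489.  48.  -6.] [602. 182.  71.]
top tray 0.85 [163.9, 138.8, 286.7, 250.0] [674.  67.   5.] [ 489. -100.   -3.] [774. 215. 123.]
side latch_ball 0.73 [268.1, 179.2, 284.1, 230.7] [588. -24.  88.] [ 582. -148.   -1.] [619.  15. 124.]
side gate 0.9 [232.2, 254.6, 310.3, 315.6] [543. 118.  43.] [491.  -0.  -2.] [613. 178.  71.]
side tray 0.62 [130.3, 180.6, 313.0, 328.8] [662.  91.   6.] [ 491. -163.   -2.] [792. 216. 124.]
[-1.08014486e-04  9.89664498e-01  1.43402123e-01  5.95619017e-06] {'intrinsics': array([[384.40055164,   0.        , 257.03095024],
       [  0.        , 384.40055164, 193.98612588],
       [  0.        ,   0.        ,   1.        ]]), 'k1': 0.016142816541767, 'origin': array([451.21139131, -44.62161473, 996.42576997]), 'orientation': array([-0.07043219,  0.71161791, -0.69634351,  0.06119618])}
```

View pics/top0.png

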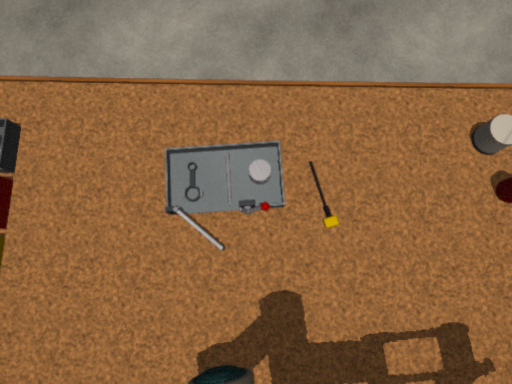

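View pics/side0.png

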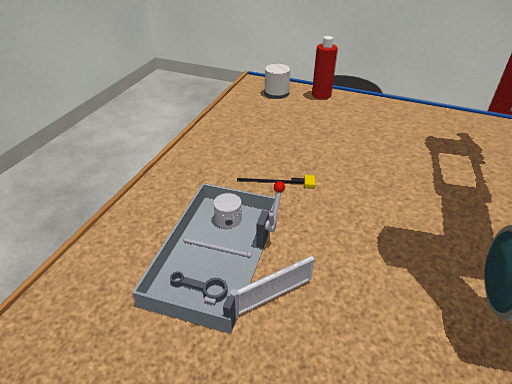

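The top view shows the tray at u 166–284, v 142–212. The gate swings out from the hinge at about (172,209) to its tip at (222,247). The latch post is at (247,205) and the red ball at (265,207). The side view agrees. Next I fit the tray frame.

```bash
python3 - <<'E'
from h import *
from scipy.optimize import least_squares
d=np.load('top0.npy');im=cv2.imread('pics/top0.png')
v,u=np.mgrid[130:260,155:300];uv=np.c_[u.ravel(),v.ravel()]
P=pts('top',d,uv);C=im[uv[:,1],uv[:,0]].astype(int)
red=(C[:,2]>110)&(C[:,1]<60)&(C[:,0]<60)&(P[:,2]>60)
print('ball',red.sum(),P[red].mean(0).round(1),P[red].max(0).round(1))
m=(P[:,2]>30)&(P[:,2]<46);W=P[m]
def loc(p,X): c,s=np.cos(p[2]),np.sin(p[2]);D=X[:,:2]-p[:2];return np.c_[D@[c,s],D@[-s,c]]
def f(p):
    L=loc(p,W);x,y=L.T
    e=np.minimum.reduce([np.hypot(x-167.5,np.maximum(abs(y)-148,0)),np.hypot(abs(y)-147.5,np.maximum(abs(x-85)-83,0)),np.hypot(x-2.5,np.maximum(abs(y+112)-38,0))])
    return e
best=min((least_squares(f,[595,60,a],loss='soft_l1',f_scale=3) for a in(-.1,0,.1)),key=lambda r:r.cost)
p=best.x;print('tray',p,len(W),np.median(f(p)))
L=loc(p,P)
print('ball in tray',loc(p,P[red].mean(0)[None]))
post=(P[:,2]>60)&(P[:,2]<76)&(abs(L[:,1]+55)<30)&(L[:,0]>-5);print('post',L[post].mean(0),P[post].mean(0))
g=(P[:,2]>55)&(P[:,2]<76)&(L[:,0]<-8)&(L[:,1]>-10)
G=L[g];c,e=G.mean(0),np.linalg.svd(G-G.mean(0))[2][0];print('gate c',c,'dir',e,'ang',np.arctan2(abs(e[0]),abs(e[1])),'min',G.min(0))
def w(x,y): c,s=np.cos(p[2]),np.sin(p[2]);return (p[:2]+[c*x-s*y,s*x+c*y]).round(1)
print('hinge',w(3,120),'face shut',w(-2,30),'ball open',w(-12,-98),'latched',w(-12,-12))
E
```

```text
ball 56 [586.5 -49.7 134.5] [598.3 -40.9 996.4]
tray [5.93223597e+02 4.87690877e+01 9.23690928e-02] 728 1.4214631162466134
ball in tray [[-15.82040857 -97.41745814]]
post [  7.16250125 -56.09116628] [605.52929054  -6.42230903  67.19145497]
gate c [-54.07233411  61.14614002] dir [-0.6802437  -0.73298602] ang 0.7480950634716708 min [-102.18002071    8.7772229 ]
hinge [585.1 168.5] face shut [588.5  78.5] ball open [590.3 -49.9] latched [582.4  35.7]
```

>>> move_arm(steps=[[0,0,0,0,0,0,5.6],[0,0,0,0,0,0,5.6],[0,1.7,-3,0,0,0,0],[0,1.7,-3,0,0,0,0],[0,1.7,-3,0,0,0,0],[0,1.7,-3,0,0,0,0],[0,1.7,-3,0,0,0,0],[0,1.7,-3,0,0,0,0],[0,1.7,-3,0,0,0,0],[0,1.7,-3,0,0,0,0]], grip_force=20)

```text
time_s: 1.4
eef_pos: [276.9, -298.6, 231.5]
eef_rot: [0.0, 0.999, 0.046, 0.0]
ft_force: [-0.0, 0.2, 0.0]
opening: 0.0
gripper_force: 0.0
```

>>> move_arm(steps=[[0,1.7,-3,0,0,0,0],[0,1.7,-3,0,0,0,0],[0,1.7,-3,0,0,0,0],[0,1.7,-3,0,0,0,0],[0,1.7,-3,0,0,0,0],[0,1.7,-3,0,0,0,0],[0,1.7,-3,0,0,0,0],[0,1.7,-3,0,0,0,0],[0,1.7,-3,0,0,0,0],[0,1.7,-3,0,0,0,0]])

```text
time_s: 2.4
eef_pos: [418.5, 16.0, 231.5]
eef_rot: [0.0, 0.999, 0.046, 0.0]
ft_force: [0.1, -1.5, -0.5]
opening: 0.1
gripper_force: 0.0
```

```bash
cat >> h.py <<'E'
T=[593.22,48.77,.09237]
def tray(X):
    c,s=np.cos(T[2]),np.sin(T[2]);D=np.atleast_2d(X)[:,:2]-T[:2];return np.c_[D@[c,s],D@[-s,c],np.atleast_2d(X)[:,2]]
def st():
    o=ctrl.get_obs();print(o['time_s'],'tray',tray(o['eef_pos']).round(1),'F',np.round(o['ft_force'],1),'xaxis',q2m(o['eef_rot'])[:,0].round(3),o['opening'])
E
python3 -c "from h import *;st()"
```

```text
2.4 tray [[-177.   -16.5  231.5]] F [ 0.1 -1.5 -0.5] xaxis [0.996 0.093 0.001] 0.050805453531400674
```

>>> move_arm(steps=[[0,1.35,-2.6,0,0,0,0],[0,1.35,-2.6,0,0,0,0],[0,0,0,3.5,0,0,0],[0,0,0,3.5,0,0,0],[0,0,0,3.5,0,0,0],[0,0,0,3.5,0,0,0],[0,0,0,3,0,0,0],[0,0,0,2,0,0,0],[0,0,0,0.7,0,0,0],[0,0,0,0,0,0,0]])

```text
time_s: 3.4
eef_pos: [439.8, 68.8, 33.7]
eef_rot: [0.0, 0.999, 0.046, -0.001]
ft_force: [0.1, -0.5, 0.0]
opening: 0.2
gripper_force: 0.0
```

>>> move_arm(steps=[[0,1.5,0,0,0,0,0],[0,1.5,0,0,0,0,0],[0,1.5,0,0,0,0,0],[0,1.5,0,0,0,0,0],[0,1.5,0,0,0,0,0],[0,1.5,0,0,0,0,0],[0,1.5,0,0,0,0,0],[0,1,0,0,0,0,0],[0,0.7,0,0,0,0,0],[0,0.3,0,0,0,0,0]])

```text
time_s: 4.4
eef_pos: [565.6, 80.4, 34.9]
eef_rot: [0.0, 0.999, 0.046, 0.001]
ft_force: [0.1, 0.3, 0.1]
opening: -0.2
gripper_force: 0.2
```

```bash
python3 -c "
from h import *;st()
im,d=ctrl.get_image('side');cv2.imwrite('pics/s1.png',cv2.resize(im[150:350,120:380,::-1],None,fx=3,fy=3))"
```

```text
4.4 tray [[-24.6  34.   34.9]] F [0.1 0.3 0.1] xaxis [0.996 0.092 0.001] -0.2071062452509657
```

View pics/s1.png

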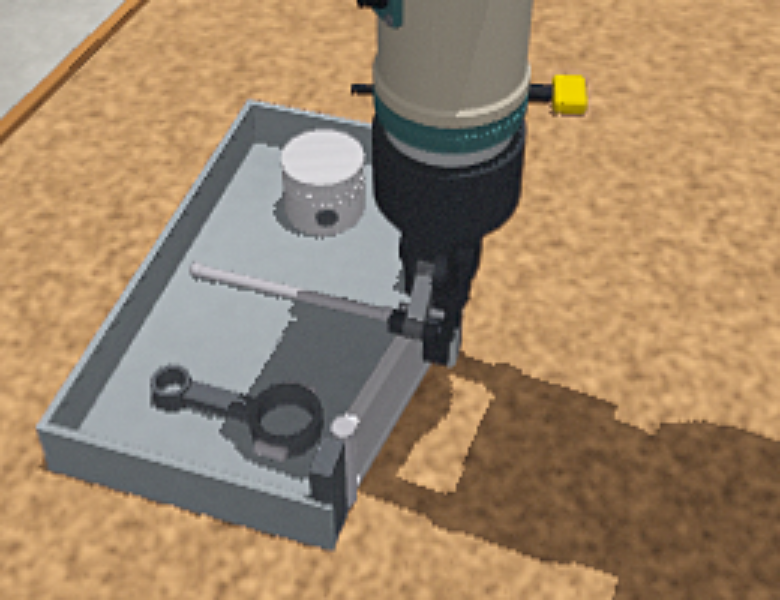

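The gate, at about (390,410) in the crop, is nearly in line with the front edge, and the finger is touching it near (440,350). I'll keep pushing gently until it meets the stop.

>>> move_arm(steps=[[0,0.3,0,0,0,0,0],[0,0.3,0,0,0,0,0],[0,0.2,0,0,0,0,0],[0,0.1,0,0,0,0,0],[0,0,0,0,0,0,0]])

```text
time_s: 4.95
eef_pos: [573.8, 81.2, 34.3]
eef_rot: [-0.0, 0.999, 0.046, 0.0]
ft_force: [0.0, -0.3, 0.5]
opening: -0.3
gripper_force: 0.0
```

>>> move_arm(steps=[[0,0.2,0,0,0,0,0],[0,0.2,0,0,0,0,0],[0,0.1,0,0,0,0,0],[0,0,0,0,0,0,0]])

```text
time_s: 5.35
eef_pos: [579.0, 81.6, 34.3]
eef_rot: [-0.0, 0.999, 0.046, 0.0]
ft_force: [-1.0, 0.5, 0.4]
opening: -0.1
gripper_force: 0.0
```

>>> move_arm(steps=[[0,0.1,0,0,0,0,0],[0,0.1,0,0,0,0,0],[0,0,0,0,0,0,0]])

```text
time_s: 5.65
eef_pos: [580.4, 81.8, 34.3]
eef_rot: [0.0, 0.999, 0.046, -0.0]
ft_force: [0.2, -0.9, 0.9]
opening: -0.1
gripper_force: 0.6
```

>>> move_arm(steps=[[0,0.1,0,0,0,0,0],[0,0.1,0,0,0,0,0],[0,0,0,0,0,0,0]])

```text
time_s: 5.95
eef_pos: [580.3, 81.7, 34.2]
eef_rot: [0.0, 0.999, 0.046, -0.002]
ft_force: [-5.5, -0.4, 3.6]
opening: -0.1
gripper_force: 2.9
```

```bash
python3 -c "
from h import *;st()
im,d=ctrl.get_image('side');cv2.imwrite('pics/s2.png',cv2.resize(im[210:330,180:340,::-1],None,fx=5,fy=5))"
```

```text
5.95 tray [[-9.8 34.  34.2]] F [-5.5 -0.4  3.6] xaxis [ 0.996  0.092 -0.005] -0.07688212198054956
```

View pics/s2.png

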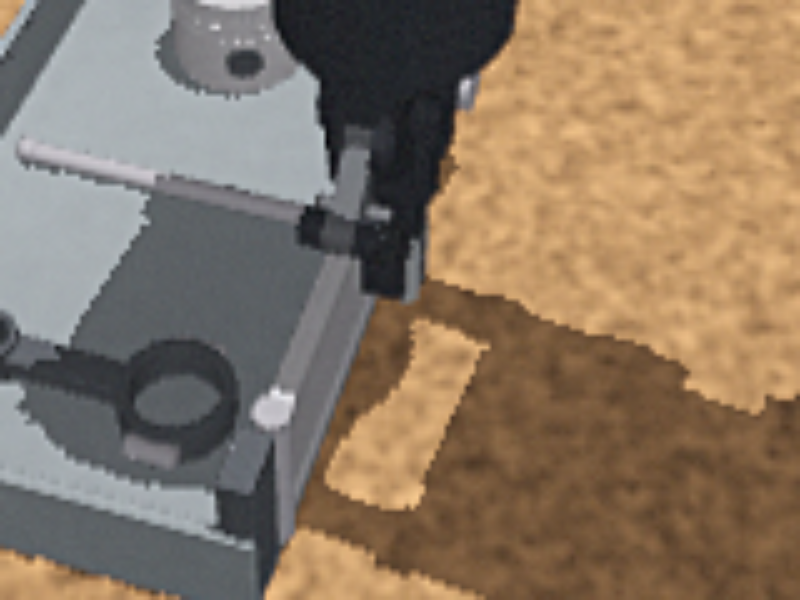

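The gate is in line with the front edge, and the push force rose to 5.5 N with no further motion, so it is against the stop. Now I back off and go round to the ball's far side.

>>> move_arm(steps=[[0,-0.5,0,0,0,0,0],[0,-1.5,0,0,0,0,0],[0,-2.5,0,0,0,0,0],[0,-2.5,0,0,0,0,0],[0,-2,0,-2,0,0,0],[0,0,0,-4,0,0,0],[0,0,0,-4,0,0,0],[0,0,1,-4,0,0,0],[0,0,3,-2.5,0,0,0],[0,0,3,0,0,0,0]])

```text
time_s: 7.0
eef_pos: [503.1, 3.4, 204.0]
eef_rot: [0.001, 0.999, 0.047, 0.006]
ft_force: [0.5, -0.7, -0.0]
opening: -0.0
gripper_force: 0.0
```

>>> move_arm(steps=[[0,0,3,0,0,0,0],[0,0,3,0,0,0,0],[0,1,3,0,0,0,0],[0,2,2,0,0,0,0],[0,2,0,0,0,0,0],[0,2,0,0,0,0,0],[0,1.5,0,0,0,0,0],[0,0,0,0,0,0,0]])

```text
time_s: 7.8
eef_pos: [596.6, -97.9, 199.0]
eef_rot: [0.0, 0.999, 0.046, 0.001]
ft_force: [-0.2, -0.2, -0.6]
opening: 0.1
gripper_force: 0.0
```

```bash
python3 - <<'E'
from h import *
st()
for c in('side','top'):
    im,d=ctrl.get_image(c);cv2.imwrite(f'pics/{c}3.png',im[:,:,::-1])
    C=im.astype(int);m=(C[:,:,0]>110)&(C[:,:,1]<60)&(C[:,:,2]<60)&(d>0)
    m[:170]=0;m[260:]=0;m[:,:230]=0;m[:,320:]=0
    v,u=np.nonzero(m)
    if len(u): P=tray(pts(c,d,np.c_[u,v]));P=P[P[:,2]>70];print(c,len(P),P.mean(0).round(1))
E
```

```text
7.8 tray [[ -10.2 -146.4  199. ]] F [-0.2 -0.2 -0.6] xaxis [0.996 0.093 0.003] 0.09394869870389849
side 94 [-11.6 -91.4 117.6]
top 56 [-13.4 -97.6 119. ]
```

View pics/side3.png

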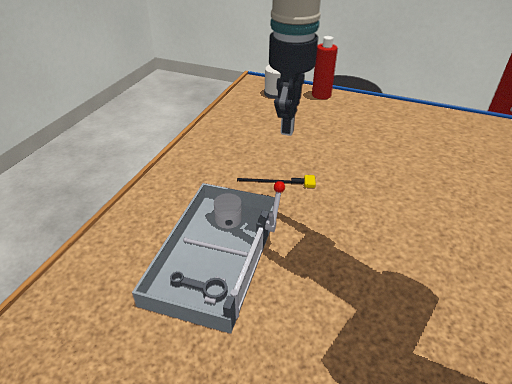

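The gate is shut, running from (232,300) to (265,225). The ball at (279,187) is untouched and the fingers are clear on its far side. Now I lower them and push.

>>> move_arm(steps=[[0,-0.2,0,3,0,0,0],[0,0,0,3,0,0,0],[0,0,0,2.5,0,0,0],[0,0,0,1.4,0,0,0],[0,0,-1,0,0,0,0],[0,0,-0.8,0,0,0,0],[0,0,-0.7,0,0,0,0],[0,0,-0.7,0,0,0,0],[0,0,-0.7,0,0,0,0],[0,0,0,0,0,0,0]])

```text
time_s: 8.9
eef_pos: [590.2, -65.7, 106.5]
eef_rot: [0.008, 0.999, 0.049, 0.003]
ft_force: [-7.2, -17.4, 20.8]
opening: 0.1
gripper_force: 10.1
```

>>> move_arm(steps=[[0,0,-0.7,0,0,0,0],[0,0,-0.7,0,0,0,0],[0,0,-0.6,0,0,0,0],[0,0,-0.6,0,0,0,0]])

```text
time_s: 9.3
eef_pos: [586.4, -32.3, 101.1]
eef_rot: [-0.0, 0.999, 0.046, 0.001]
ft_force: [-0.3, 0.1, -0.4]
opening: -0.1
gripper_force: 0.1
```

```bash
python3 - <<'E'
from h import *
st()
im,d=ctrl.get_image('side');cv2.imwrite('pics/s4.png',cv2.resize(im[110:310,170:370,::-1],None,fx=3,fy=3))
E
```

```text
9.3 tray [[-14.3 -80.1 101.1]] F [-0.3  0.1 -0.4] xaxis [0.996 0.092 0.001] -0.10347968447583959
```

View pics/s4.png

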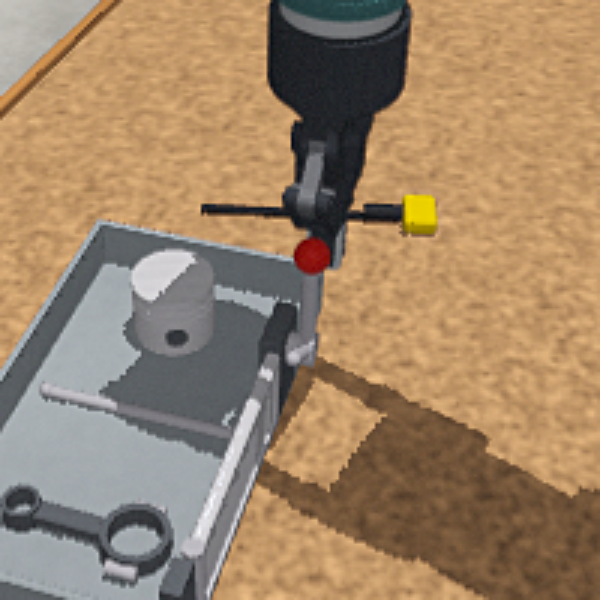

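The lever is close to upright, with the ball at crop (312,256) just ahead of the finger, and there is no force now. I'll go on slowly.

>>> move_arm(steps=[[0,0,-0.4,0,0,0,0],[0,0,-0.4,0,0,0,0],[0,0,-0.4,0,0,0,0],[0,0,-0.4,0,0,0,0],[0,0,0,0,0,0,0]])

```text
time_s: 9.85
eef_pos: [584.6, -16.6, 100.1]
eef_rot: [-0.0, 0.999, 0.046, -0.0]
ft_force: [-0.2, -0.4, -0.1]
opening: 0.1
gripper_force: 0.0
```

```bash
python3 - <<'E'
from h import *
st()
im,d=ctrl.get_image('side');cv2.imwrite('pics/s5.png',cv2.resize(im[110:310,170:370,::-1],None,fx=3,fy=3))
C=im.astype(int);m=(C[:,:,0]>110)&(C[:,:,1]<60)&(C[:,:,2]<60)&(d>0);m[:160]=0;m[:,:200]=0;m[:,330:]=0
v,u=np.nonzero(m);P=tray(pts('side',d,np.c_[u,v]));print(len(P),np.median(P,0))
E
```

```text
9.85 tray [[-14.6 -64.3 100.1]] F [-0.2 -0.4 -0.1] xaxis [ 0.996  0.093 -0.001] 0.10916395692137335
119 [-11.86496854  -4.45331727 118.02689319]
```

View pics/s5.png

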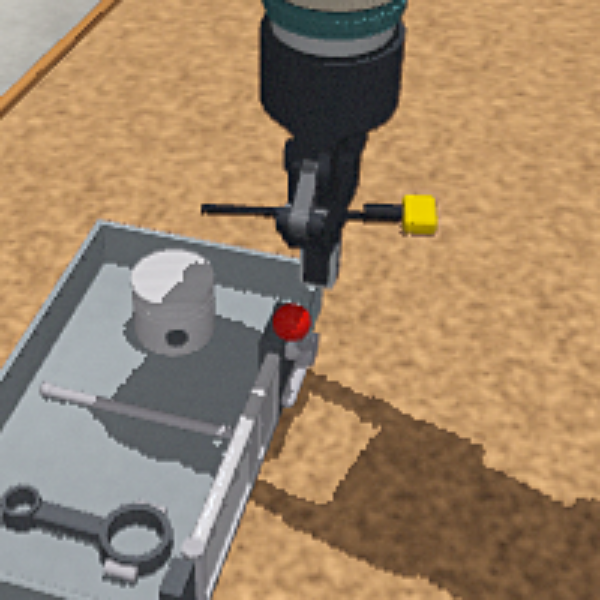

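The lever has snapped over: the ball, at crop (291,322), measures at tray y ≈ -11 (expected -12), and the second arm lies across the gate. I back off.

>>> move_arm(steps=[[0,0,2,0,0,0,0],[0,0,2,0,0,0,0],[0,0,2,-2,0,0,0],[0,0,0,-4,0,0,0],[0,0,0,-4,0,0,0],[0,-2,2,-2,0,0,0],[0,-3,3,0,0,0,0],[0,-3,3,0,0,0,0],[0,0,0,0,0,0,0],[0,0,0,0,0,0,0]])

```text
time_s: 10.9
eef_pos: [517.7, -164.7, 220.5]
eef_rot: [-0.0, 0.999, 0.045, 0.0]
ft_force: [0.5, -0.2, -0.4]
opening: -0.2
gripper_force: 0.0
```

```bash
python3 - <<'E'
from h import *
st()
im,d=ctrl.get_image('side');cv2.imwrite('pics/s6.png',cv2.resize(im[140:340,120:330,::-1],None,fx=2.8,fy=2.8))
E
```

```text
10.9 tray [[ -94.9 -205.6  220.5]] F [ 0.5 -0.2 -0.4] xaxis [0.996 0.09  0.001] -0.15293408382385104
```

View pics/s6.png

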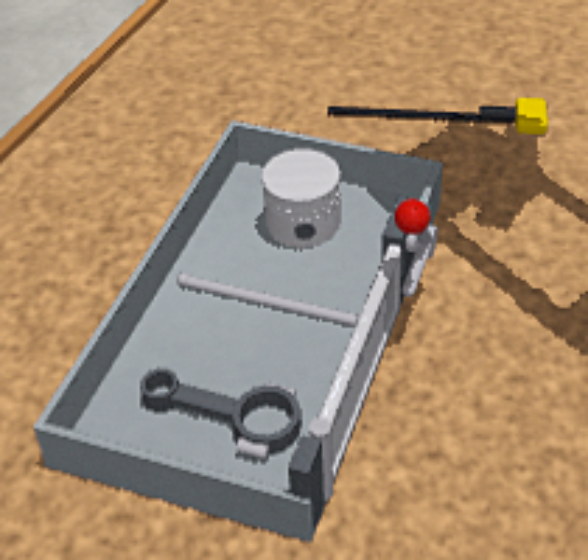

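The gate is shut from (320,430) to (392,250). The lever is latched with its ball at (412,215) and its arm across the gate at (420,270). The other parts have not moved and the robot is clear.

```bash
python3 -c "
from plant import ctrl
print(ctrl.sign_off())"
```

```text
the job is handed in; nothing more can be done
None
```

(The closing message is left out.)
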